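Show the referral angle with a tilt gauge on the back model

TASK

Get the lumbar back model ready to show a trainee the referral angle: lower its hinged back shell until it is fully shut, without letting it slam. Then pick up the tilt gauge by the grip on its top, seat it across the spine with the notch of its foot on the blue-ringed knob, and rock it sideways on that knob until its swinging pointer settles on the red mark. Rest it on the knob only lightly, leave the other things on the desk alone, and finish while still holding the gauge there with the pointer on the mark; do not put it down or let go.

Things in the scene. Friction and masses are not known exactly. Their poses are not given: they have to be found in the camera images.
- back_model: Lumbar back model for teaching, fixed to the desk: a white tub 156 (x) x 160 (y) x 36 mm high with bone-coloured vertebrae inside, its spine running along x. Origin under its centre on the desk, z up, x away from the robot toward the hinged end.
- shell_hinge (a point): Middle of the hinge line of the back shell, at the far (+x) rim of the tub, 37 mm above the desk; the line runs along the model's y.
- back_shell (a joint): Opening of the back shell (skin-coloured arched plastic cover, 150 x 150 mm, 34 mm high in the middle, 0.25 kg): 0 = shut flat on the tub, growing as its near end swings up and away from the robot; 1.6 = stop. A stiff hinge: it stays where it is left and needs about 2 to 3 N at the lip, square to the shell, to be pushed shut.
- shell_lip (a point): Centre of the outer (upper when shut) face of the grey ribbed lip at the free, near end of the shell, 169 mm from the hinge line; the lip sticks out 26 mm past the rim, is 48 mm wide and 5 mm thick. Shut, this face lies 42 mm above the desk; x and z axes as the shell's: x along the shell toward the hinge, z square out of its outer face. Push here with closed fingertips.
- knob_top (a point): Top of the middle, tallest of three knobs (spinous processes, 38 mm apart along x) on the shell, circled by a blue ring: a ball 18 mm across, 15 mm proud, 78 mm from the hinge line; shut, its top is 86 mm above the desk. Cushioned: it gives 1 mm inward per 1.2 N, to a firm stop at 5 mm. The shell falls off to both sides (8 mm lower at y = 37 mm).
- tilt_gauge: Tilt gauge (gravity inclinometer), 0.16 kg, 84 mm wide (y), 28 mm deep (x), 132 mm high, standing upright on the desk on its aluminium foot. Origin under the centre of the foot, x square to the dial (the white dial, 66 mm across, faces -x), y along the foot, z up. Black round case 76 mm across and 22 mm thick, centred 52 mm above the origin; the needle pivots there.
- gauge_grip (a point): Where to hold the gauge: centre of its grey grip, 118 mm above the gauge's origin. The grip is 16 mm thick (x), 30 mm wide (y) and reaches from 90 (top of the case) to 132 mm above the origin; take it from above with the fingers closing along the gauge's x.
- gauge_notch (a point): Middle of the roof of the notch under the foot (24 mm wide along y, 6 mm high, open right through along x), 6 mm above the gauge's origin. The ball of the knob bears against this roof. Seated, the gauge can rock about 0.35 rad either way before an end of the foot meets the shell.
- pointer (a joint): Angle of the black needle in the gauge: right-handed turn about the gauge's +x from the gauge's up direction (0 = needle points to the gauge's top). A weight keeps the needle upright in the world; it swings a little after a move and settles in about 1 s. Tilting the gauge by an angle about its +x changes this value by minus that angle.
- pointer_tip (a point): Tip of the black needle, 27 mm from its pivot; z axis along the needle.
- mark_ring (a joint): Angle of the red mark on the dial's rim, measured like the pointer (0 = at the gauge's top, positive = turned right-handed about the gauge's +x, which is toward the gauge's -y side); between 0.12 and 0.30, locked, different each time.
- red_mark (a point): Inner part of the red mark on the rim of the dial, 29 mm from the needle's pivot; z axis along the line from the pivot to the mark.
- vial_red: Bystander: brown vial with a red cap, 29 mm across, 65 mm high; origin under its centre.
- cup: Bystander: sample cup with a red lid, 51 mm across, 64 mm high; origin under its centre.
- tape: Bystander: roll of beige plaster tape lying flat, 58 mm across, 25 mm high; origin under its centre.
There are look-alikes about, which are no part of the job. Leave any green or pink look-alike of the tilt_gauge alone.

How it is judged:
By the outcome, as a careful person would: the job done as asked, in the order asked, and still so for the second after the job is handed in, while the arm keeps its last pose, push and grip.
It also fails if it takes over 64 s, if anything falls off the work surface, if the arm or the gripper's body presses on something with over 40 N, if the wrist force passes 120 N, or if a joint passes its speed limit or range.

ROBOT

A 6-joint arm with a two-finger parallel gripper is mounted at the origin on a cart in front of the work surface, level with it; the furniture and walls round the work are solid. World frame = base frame: x ahead of the robot, y to its left, z up, the work surface at z = 0. Lengths are in mm, angles in rad, forces in N, time in s.
With the tool pointing down it reaches from about 350 to 875 mm from the base axis. Payload 4.2 kg.
Tool frame: the origin (TCP) lies between the finger pads; the fingertips stand 25 mm ahead of it and the grasp point (between the pads) lies 6 mm ahead of it; z points along the fingers, y is the line along which they close (so a half turn about z gives the same grasp; the last joint's range is limited). The gripper opens to 85 mm and grips with 20 to 120 N. Pads are 22 mm wide; open, the fingers measure 114 mm over their backs; the gripper's body (76 mm by 85 mm) begins 54 mm behind the grasp point. The pads swing forward as they close: fully open they stand 13 mm farther back than shut.
Start: joints at [1.554, 0.385, 0.008, 0, -1.194, -0.259], TCP at [170.166, 601.367, 256.312] pointing down, gripper open.
Joint ranges: [-3.14, 3.14], [-1.21, 2.06], [-1.07, 1.41], [-3.16, 2.05], [-2.99, -0.16], [-3.1, 3.1]. Speed limits (rad/s): [2.79, 2.79, 3.14, 3.14, 3.14, 3.14].

INTERFACE

Orientations are given as a unit quaternion [x, y, z, w].
In Python, from bench import arm gives the robot as it stands.
- The arm moves only by the shell command python3 -m pendant 'ROWS'. ROWS is JSON, a list of rows, each a list of 7 numbers: the shift along the tool's x, y, z in m, then the turn, a rotation vector about the tool's x, y, z in degrees, then the finger opening in m, from 0 to 0.0854. In form: [[x, y, z, wx, wy, wz, fingers], ...]. A call has 1 to 12 rows; each row shifts and turns the commanded pose from where the row before left it, along the tool's axes as they then stand; what a row does not reach is not made up. A row lasts 1/10 s, in which the tool goes at most 50 mm and 8.59 degrees, less where a joint would pass 70% of its speed; a pose out of reach is approached as far as the arm can. A call is refused whole if a number of a shift passes 0.05 or a number of a turn 8.59, either way. A call with a gripper value outside its range is refused whole. The fingers move at their own pace and stop on an object; the grip force is fixed at half the most. Time passes only in rows, so rows that do not move let the fingers close. It gives the time, the measured TCP pose, the force, the opening and the grip force at its end, in the units of the state.
- arm.read_state(): the state, without advancing time (a new reading comes with each control period).
- arm.get_image(name): name is "side" or "top"; returns a dict with "image" (480x640x3 uint8, red, green, blue), "fx", "fy", "cx", "cy" (pixels), "k1" (the pictures are not rectified: a ray, as slopes to the right and down, at radius r is drawn at 1 + k1 r^2 times it, then the intrinsics apply), "xyz" and "rotation" of the camera in the world. Camera axes: x right, y down, z forward; pixel columns grow to the right and rows downward; lengths in mm; the calibration is good to about 2 mm. A picture is of the moment at which its call begins. There is no depth.
- arm.job_done(): hands the job in; it is judged then, once.
The state is a dict: "clock": time; "joints": joint angles; "joint_vel": joint speeds; "joint_efforts": joint torques, N m; "position": TCP position; "ee_rot": TCP orientation; "contact_force": force on the tool from outside, world axes, zero at the start; "wrist_torque": the same for the moment, N m; "gripper_width": finger opening in mm; "grasp_force": force on a finger pad.
Only numpy, scipy, OpenCV 4.12 (cv2) and the standard library are available. Lean on these libraries where they do the work, as an engineer would, in place of code of your own. Each camera call takes 0.05 s, during which the arm holds its last target. There are 200 camera calls.

## Working session

There is one attempt and no reset: what is moved stays moved. The work goes in short steps, Python scripts to look and compute and a shell command to move; the robot and the scene stay as the last step left them, time stands still between calls to the robot, and variables do not carry over. Pictures are saved under pics/ and viewed, at most 10 in all, crops included, and the job is handed in when it is done.

```bash
mkdir -p pics; cat > h.py <<'E'
import numpy as np, cv2
from bench import arm
from scipy.spatial.transform import Rotation as R
np.set_printoptions(precision=4,suppress=True)
def rot(c):
    r=np.array(c["rotation"],float)
    return r if r.shape==(3,3) else R.from_quat(r).as_matrix()
def snap(name,fn=None):
    c=arm.get_image(name)
    if fn: cv2.imwrite('pics/'+fn,cv2.cvtColor(np.asarray(c["image"]),cv2.COLOR_RGB2BGR))
    return c
def proj(c,p):
    q=rot(c).T@(np.array(p,float)-c["xyz"]); a=q[:2]/q[2]; a=a*(1+c["k1"]*(a@a))
    return np.array([c["fx"]*a[0]+c["cx"],c["fy"]*a[1]+c["cy"]])
def ray(c,u,v):
    d=np.array([(u-c["cx"])/c["fx"],(v-c["cy"])/c["fy"]]); a=d.copy()
    for _ in range(20): a=d/(1+c["k1"]*(a@a))
    return rot(c)@np.array([a[0],a[1],1])
def onz(c,u,v,z):
    d=ray(c,u,v); o=np.array(c["xyz"],float); return o+d*(z-o[2])/d[2]
def tri(c1,p1,c2,p2):
    o1,o2=np.array(c1["xyz"],float),np.array(c2["xyz"],float);d1,d2=ray(c1,*p1),ray(c2,*p2)
    s=np.linalg.lstsq(np.c_[d1,-d2],o2-o1,rcond=None)[0]
    a,b=o1+s[0]*d1,o2+s[1]*d2; return (a+b)/2,np.linalg.norm(a-b)
E
python3 - <<'E'
from h import *
for n in("side","top"):
    c=snap(n,n+"0.png"); print(n,c["xyz"],rot(c),c["fx"],c["cx"],c["cy"],c["k1"])
s=arm.read_state();print(s); print(R.from_quat(s["ee_rot"]).as_matrix())
E
```

```text
side [530.5863 729.2209 719.1795] [[-0.9981  0.0238 -0.0568]
 [ 0.0595  0.6115 -0.789 ]
 [ 0.016  -0.7909 -0.6117]] 432.98517118301913 324.4386818789804 240.4799869829682 -0.060409377412655056
top [ 416.2175  -39.15   1214.9797] [[-0.0066 -0.9985  0.054 ]
 [-0.9999  0.0061 -0.0088]
 [ 0.0085 -0.0541 -0.9985]] 592.7265221023275 316.8437073990909 241.7656396433949 -0.06673466677087105
{'clock': 0.1, 'joints': array([ 1.5536,  0.3855,  0.0068, -0.0004, -1.194 , -0.2586]), 'joint_vel': array([-0.0012, -0.0017,  0.0047,  0.    , -0.0011,  0.0017]), 'joint_efforts': array([ -0.001 , -39.3318,  18.8932,   4.1979,  -0.0025,   0.    ]), 'position': array([170.0315, 600.9437, 255.3226]), 'ee_rot': array([ 0.9905, -0.1375, -0.0001,  0.001 ]), 'contact_force': array([-0.3627, -0.5346, -0.4176]), 'wrist_torque': array([-0.0055,  0.0399,  0.0408]), 'grasp_force': 0.0, 'gripper_width': 85.21955341093924}
[[ 0.9622 -0.2725 -0.0005]
 [-0.2725 -0.9622 -0.0019]
 [ 0.0001  0.002  -1.    ]]
```

View pics/side0.png

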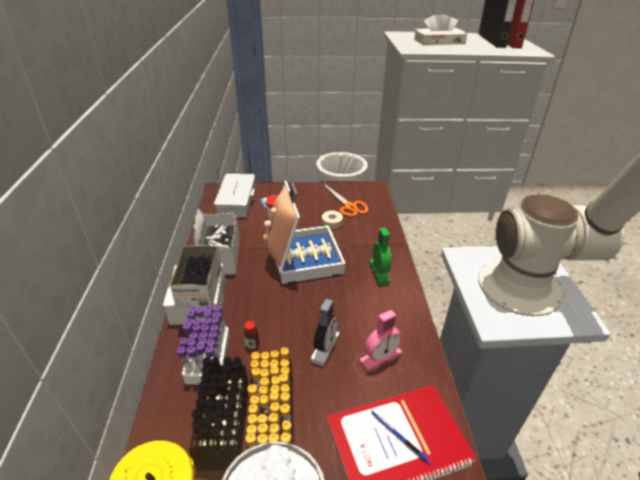

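View pics/top0.png

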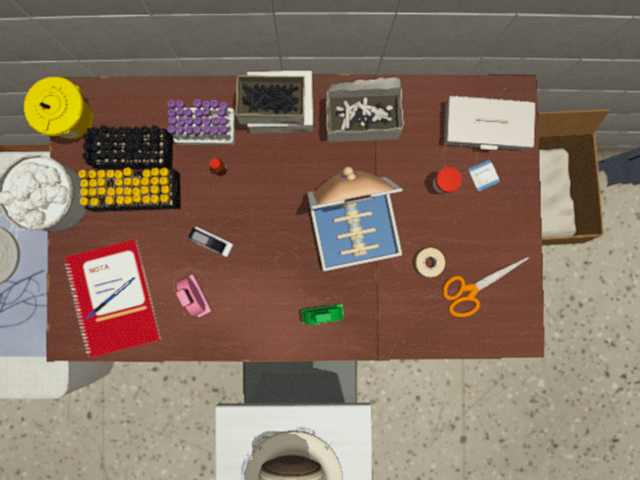

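The top view shows the model at about (357,225) with its shell nearly upright, and the black gauge at about (211,242). The look-alikes are pink at (192,295) and green at (322,315). The side view shows the gauge at about (325,332). I'll enlarge these for precise pixels.

```bash
python3 - <<'E'
import cv2,numpy as np
t=cv2.imread('pics/top0.png');s=cv2.imread('pics/side0.png')
def cr(im,x,y,w,h,k):
    o=cv2.resize(im[y:y+h,x:x+w],None,fx=k,fy=k,interpolation=cv2.INTER_CUBIC)
    for i in range(0,w,10): cv2.putText(o,str(x+i),(i*k,8),0,.3,(0,255,0),1); cv2.line(o,(i*k,10),(i*k,16),(0,255,0),1)
    for j in range(0,h,10): cv2.putText(o,str(y+j),(0,j*k+3),0,.3,(0,255,0),1)
    return o
a=cr(t,300,155,110,120,4) # 440x480
b=cr(t,180,220,60,45,6)   # 360x270
c=cr(s,300,290,50,80,4)
d=cr(s,255,170,100,115,3)
o=np.zeros((600,800,3),np.uint8)
o[:480,:440]=a; o[:270,440:800]=b; o[275:595,445:645]=c
cv2.imwrite('pics/z0.png',o)
cv2.imwrite('pics/z1.png',cr(s,255,170,100,115,5))
E
```

```text
(no output)
```

View pics/z0.png

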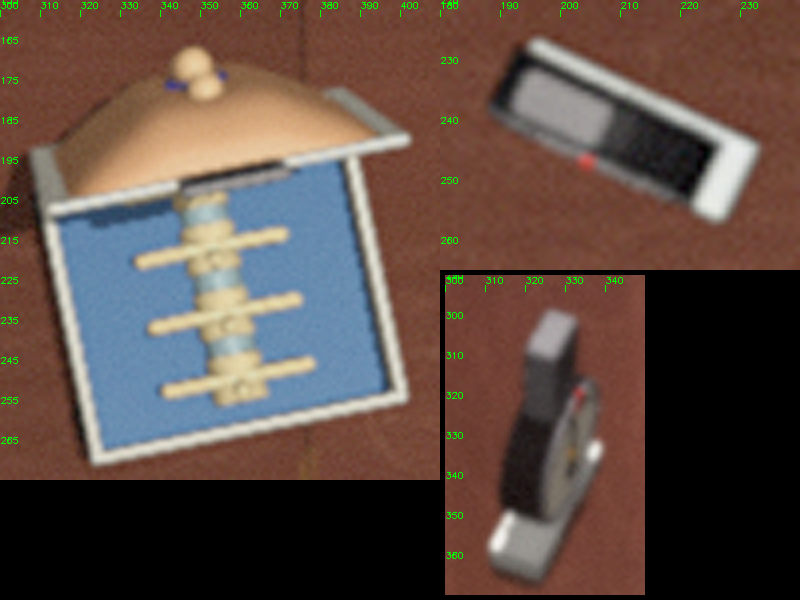

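View pics/z1.png

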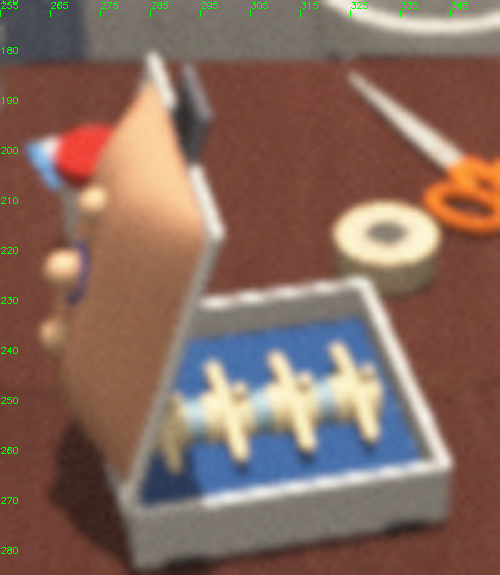

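The zooms give these features:
- **Tub, near rim corners:** top (323.7,270.7) and (401.2,255); side (345,263) and (328,226).
- **Shell, near corners:** side (298.6,217) and (285.4,181.4).
- **Gauge foot corners:** top (233,244.7), (226,256.7) and (196,226.7).
- **Gauge grip top:** top about (200,238), side about (327,304).

Next I fit poses to them.

```bash
cat > fit.py <<'E'
from h import *
from scipy.optimize import least_squares
T=snap("top");S=snap("side")
Rz=lambda a:R.from_euler('z',a).as_matrix()
def mp(m,p): return Rz(m[2])@np.array(p,float)+[m[0],m[1],0]
def sh(m,L,y,h):
    q=m[3]; return mp(m,[78-L*np.cos(q)+h*np.sin(q),y,37+L*np.sin(q)+h*np.cos(q)])
obs=[(T,(-78,80,36),(323.75,270.75)),(T,(-78,-80,36),(401.25,255)),(S,(-78,80,36),(345,263)),(S,(-78,-80,36),(328,226))]
so=[(S,(156,75,0),(298.6,217)),(S,(156,-75,0),(285.4,181.4)),(S,(78,0,40),(267.5,223)),(T,(78,0,40),(348,171)),(T,(156,75,0),(313,207)),(T,(156,-75,0),(402,190))]
f=lambda m:np.concatenate([proj(c,mp(m,p))-u for c,p,u in obs]+[proj(c,sh(m,*p))-u for c,p,u in so])
r=least_squares(f,[450,-110,.2,1.4],loss='soft_l1',x_scale=[100,100,1,1]);m=r.x
if __name__=="__main__":
    print("model",m,f(m).reshape(-1,2)); print("lip",sh(m,169,0,5)); print("knob shut",mp(m,[0,0,86]))
    go=[(T,(14,-42,7),(233,244.7)),(T,(-14,-42,7),(226.2,256.7)),(T,(14,42,7),(196.2,226.7)),(T,(0,0,132),(200,238)),(S,(0,0,132),(326.75,304.25))]
    g=lambda a:np.concatenate([proj(c,mp(a,p))-u for c,p,u in go])
    a=least_squares(g,[420,180,-.45],loss='soft_l1',x_scale=[100,100,1]).x
    print("gauge",a,g(a).reshape(-1,2)); print("topcam grip",onz(T,200,238,132))
E
python3 fit.py
```

```text
model [ 514.196  -125.5362    0.1913    1.2812] [[-0.5516 -0.0818]
 [ 0.5601 -0.1494]
 [ 0.0839 -0.1936]
 [ 0.2441 -0.7825]
 [-0.3897 -0.7185]
 [ 0.3922  0.805 ]
 [-0.319   1.1536]
 [ 0.0215  0.1029]
 [ 2.066  -0.1053]
 [-2.9459  0.2695]]
lip [ 548.0944 -118.9708  200.3897]
knob shut [ 514.196  -125.5362   86.    ]
gauge [483.0896 165.6436  -0.4651] [[-0.2479 -0.0692]
 [ 0.3929  0.2276]
 [-0.0393 -0.2366]
 [-0.1797 -0.0324]
 [ 0.0974 -0.1479]]
topcam grip [483.028  165.3129 132.    ]
```

```bash
python3 -m pendant '[[0,0,-0.012,0,0,-6.7,0],[0,0,-0.012,0,0,-6.7,0],[0,0,-0.012,0,0,-6.7,0],[0,0,-0.012,0,0,-6.7,0],[0.01,0.03,0,0,0,0,0],[0.01,0.03,0,0,0,0,0],[0.01,0.03,0,0,0,0,0],[0.01,0.03,0,0,0,0,0],[0.01,0.03,0,0,0,0,0],[0.01,0.03,0,0,0,0,0],[0.01,0.03,0,0,0,0,0],[0.01,0.03,0,0,0,0,0]]'
cat > where.py <<'E'
from h import *
M=[514.2,-125.54,.1913]
s=arm.read_state(); r=R.from_quat(s["ee_rot"]).as_matrix()
Rm=R.from_euler('z',M[2]).as_matrix()
t=np.array(s["position"])
print("t",round(s["clock"],2),"tip in model",Rm.T@(t+25*r[:,2]-[M[0],M[1],0]),"tcp",t,"psi",np.degrees(np.arctan2(r[1,0],r[0,0])),"z",r[:,2],"rotvec to level in tool", end=' ')
print("F(model)",Rm.T@s["contact_force"],"tq",s["wrist_torque"],"w",s["gripper_width"],s["grasp_force"],"j",s["joints"])
E
python3 where.py
```

```text
clock: 1.4
position: [294.9, 379.7, 304.3]
ee_rot: [0.995, 0.096, -0.0, 0.0]
contact_force: [0.8, 0.8, -0.2]
gripper_width: -0.3
grasp_force: 0.0
t 1.4 tip in model [-119.2712  537.7179  279.2638] tcp [294.8667 379.6924 304.2638] psi 11.010919494909832 z [-0.0001 -0.0001 -1.    ] rotvec to level in tool F(model) [ 0.9733  0.667  -0.1687] tq [-0.0236 -0.0673  0.0495] w -0.31712328935167106 0.0 j [ 1.2493  0.1021 -0.2504 -0.     -1.2184  0.5137]
```

```bash
python3 -m pendant '[[0.0125,0.038,0,0,0,0,0],[0.0125,0.038,0,0,0,0,0],[0.0125,0.038,0,0,0,0,0],[0.0125,0.038,0,0,0,0,0],[0.0125,0.038,0,0,0,0,0],[0.0125,0.038,0,0,0,0,0],[0.0125,0.038,0,0,0,0,0],[0.0125,0.038,0,0,0,0,0],[0.0125,0.038,0,0,0,0,0],[0.0125,0.038,0,0,0,0,0],[0.0125,0.038,0,0,0,0,0],[0.0125,0.038,0,0,0,0,0]]' >/dev/null
python3 where.py
```

```text
t 2.6 tip in model [ 31.0451  81.5272 279.2473] tcp [529.1786 -39.601  304.2473] psi 10.988026247245475 z [-0.      0.0001 -1.    ] rotvec to level in tool F(model) [ 1.4671  1.2465 -0.2838] tq [ 0.0755 -0.0423 -0.0137] w -0.20424205548920057 0.0 j [ 0.2311  0.1915 -0.1423 -0.0002 -1.237   1.5315]
```

```bash
python3 -m pendant '[[0.013,0.041,0,0,0,0,0],[0.014,0.041,0,0,0,0,0],[0,0,0.025,0,0,0,0],[0,0,0.025,0,0,0,0],[0,0,0.022,0,0,0,0],[0,0,0,0,0,0,0]]' >/dev/null
python3 where.py; python3 - <<'E'
from h import *
s=snap("side")["image"][150:290,230:370,::-1]; t=snap("top")["image"][120:280,290:420,::-1]
o=np.zeros((600,800,3),np.uint8); a=cv2.resize(s,None,fx=3,fy=3,interpolation=2); b=cv2.resize(t,None,fx=2.8,fy=2.8,interpolation=2)
o[:420,:420]=a[:,:420]; o[:b.shape[0],425:425+b.shape[1]]=b; cv2.imwrite('pics/a1.png',o)
E
```

```text
t 3.2 tip in model [ 55.6964   1.6202 203.598 ] tcp [ 568.7731 -113.3732  228.5972] psi 10.942855289269426 z [-0.008   0.0005 -1.    ] rotvec to level in tool F(model) [-0.2476  0.2196 -0.6399] tq [-0.0558  0.0244 -0.0292] w -0.004510040989600129 0.0 j [ 0.0818  0.3333 -0.1418 -0.0013 -1.1037  1.6806]
```

View pics/a1.png

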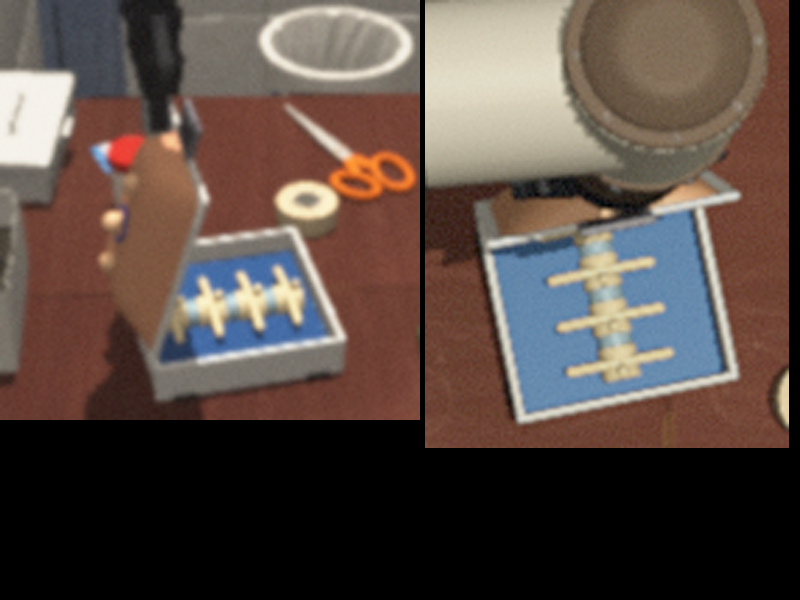

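The fingertips are behind the lip and clear of the arch. Now I compute the arc increments.

```bash
cat > arc.py <<'E'
from h import *
import sys
q=np.array([1.28,1.16,1.04,.92,.8,.68,.56,.44,.32,.20,.10,.0]);L=np.interp(q,[0,1.28],[177,172])
x=78-L*np.cos(q)+5*np.sin(q)+11; z=37+L*np.sin(q)+5*np.cos(q)
for a in np.c_[q,x,z,np.r_[0,np.diff(x)/4],np.r_[0,-np.diff(z)/4]]: print(a)
E
python3 arc.py
python3 -m pendant '[[-0.004,0,0.001,0,0,0,0],[-0.004,0,0,0,0,0,0],[-0.003,0,0,0,0,0,0],[-0.003,0,0,0,0,0,0]]' >/dev/null; python3 where.py
```

```text
[  1.28    44.4751 203.2123   0.       0.    ]
[  1.16    24.7104 197.1166  -4.9412   1.5239]
[  1.04     5.7676 188.6731  -4.7357   2.1109]
[  0.92   -12.075  177.9914  -4.4606   2.6704]
[  0.8    -28.5531 165.2138  -4.1195   3.1944]
[  0.68  -43.421 150.514  -3.717   3.675]
[  0.56   -56.4549 134.0943  -3.2585   4.1049]
[  0.44   -67.4563 116.183   -2.7504   4.4778]
[  0.32   -76.2553  97.0313  -2.1997   4.7879]
[  0.2    -82.7128  76.9096  -1.6144   5.0304]
[  0.1    -86.2279  59.6065  -0.8788   4.3258]
[  0.     -88.      42.      -0.443    4.4016]
t 3.7 tip in model [ 43.7842   1.2308 207.0457] tcp [ 556.9207 -116.007   232.0457] psi 11.006468373193496 z [ 0.0012  0.     -1.    ] rotvec to level in tool F(model) [0.6473 0.3912 0.2401] tq [-0.0024 -0.01    0.0008] w 0.06255506228953098 0.0 j [ 0.0794  0.3079 -0.1706  0.0001 -1.0911  1.6834]
```

```bash
python3 -m pendant '[[-0.0048,0.001,0.0025,0,0,0,0],[-0.0048,0,0.0025,0,0,0,0],[-0.0048,0,0.0025,0,0,0,0],[-0.0048,0,0.0025,0,0,0,0],[-0.0047,0,0.0021,0,0,0,0],[-0.0047,0,0.0021,0,0,0,0],[-0.0047,0,0.0021,0,0,0,0],[-0.0047,0,0.0021,0,0,0,0]]' >/dev/null; python3 where.py
```

```text
t 4.5 tip in model [  5.6553   0.1972 187.5148] tcp [ 519.7099 -124.2741  212.5148] psi 10.991658375815154 z [ 0.0002  0.0001 -1.    ] rotvec to level in tool F(model) [ 1.9114 -1.1272 -0.4971] tq [-0.0614 -0.6     0.0224] w 0.05483643455984941 0.8081503724679351 j [ 0.0689  0.2687 -0.2799 -0.0001 -1.0219  1.6938]
```

```bash
python3 -m pendant '[[-0.0045,0,0.0026,0,0,0,0],[-0.0045,0,0.0026,0,0,0,0],[-0.0045,0,0.0026,0,0,0,0],[-0.0045,0,0.0026,0,0,0,0],[-0.0041,0,0.0032,0,0,0,0],[-0.0041,0,0.0032,0,0,0,0],[-0.0041,0,0.0032,0,0,0,0],[-0.0041,0,0.0032,0,0,0,0],[-0.0037,0,0.0037,0,0,0,0],[-0.0037,0,0.0037,0,0,0,0],[-0.0037,0,0.0037,0,0,0,0],[-0.0037,0,0.0037,0,0,0,0]]' >/dev/null; python3 where.py
```

```text
t 5.7 tip in model [-43.3887   0.1311 149.6199] tcp [ 471.5681 -133.6609  174.6199] psi 10.998925550995049 z [ 0.0004 -0.     -1.    ] rotvec to level in tool F(model) [ 1.579  -0.1203  0.7084] tq [ 0.125  -0.4724  0.0487] w -0.23352995446946537 0.6201834592502564 j [ 0.0559  0.2376 -0.4336  0.     -0.8992  1.7068]
```

```bash
python3 -m pendant '[[-0.0033,0,0.0042,0,0,0,0],[-0.0033,0,0.0042,0,0,0,0],[-0.0033,0,0.0042,0,0,0,0],[-0.0033,0,0.0042,0,0,0,0],[-0.0028,0,0.0044,0,0,0,0],[-0.0028,0,0.0044,0,0,0,0],[-0.0028,0,0.0044,0,0,0,0],[-0.0028,0,0.0044,0,0,0,0],[-0.0022,0,0.0048,0,0,0,0],[-0.0022,0,0.0048,0,0,0,0],[-0.0022,0,0.0048,0,0,0,0],[-0.0022,0,0.0048,0,0,0,0]]' >/dev/null; python3 where.py
```

```text
t 6.9 tip in model [-76.5343   0.121   95.9307] tcp [ 439.0353 -139.9726  120.9307] psi 10.998676494903467 z [ 0.0001 -0.     -1.    ] rotvec to level in tool F(model) [0.6278 0.8638 0.1384] tq [ 0.0158 -0.2843 -0.0071] w -0.06542386268227472 0.46749333618208766 j [ 0.0455  0.2658 -0.567   0.     -0.7379  1.7172]
```

```bash
python3 -m pendant '[[-0.0018,0,0.0040,0,0,0,0],[-0.0018,0,0.0040,0,0,0,0],[-0.0016,0,0.0040,0,0,0,0],[-0.001,0,0.0040,0,0,0,0],[-0.001,0,0.0040,0,0,0,0],[-0.0008,0,0.0040,0,0,0,0],[-0.0008,0,0.0035,0,0,0,0],[-0.0006,0,0.0035,0,0,0,0],[-0.0006,0,0.0035,0,0,0,0],[-0.0006,0,0.0035,0,0,0,0]]' >/dev/null; python3 where.py
```

```text
t 7.9 tip in model [-87.0118   0.1057  58.0428] tcp [ 428.7511 -141.9799   83.0428] psi 10.99935609279727 z [ 0.0002 -0.     -1.    ] rotvec to level in tool F(model) [ 1.1921 -0.647   1.0792] tq [ 0.081  -0.187   0.0586] w -0.23861083454421103 0.39905901707243174 j [ 0.0419  0.3156 -0.6294  0.     -0.6256  1.7209]
```

```bash
python3 -m pendant '[[-0.0003,0,0.0025,0,0,0,0],[-0.0003,0,0.0025,0,0,0,0],[-0.0002,0,0.0025,0,0,0,0],[-0.0002,0,0.002,0,0,0,0],[0,0,0.002,0,0,0,0],[0,0,0.002,0,0,0,0],[0,0,0.0015,0,0,0,0]]' >/dev/null; python3 where.py;  python3 -m pendant '[[0,0,0.001,0,0,0,0],[0,0,0.0005,0,0,0,0],[0,0,0.0005,0,0,0,0]]'; python3 where.py
```

```text
t 8.6 tip in model [-88.2303   0.1418  43.1103] tcp [ 427.5634 -142.176    68.1103] psi 10.993729746434118 z [-0.0004 -0.     -1.    ] rotvec to level in tool F(model) [ 0.1141 -0.0671  1.1643] tq [-0.0369 -0.0364  0.0599] w -0.008221201996059607 0.3865354315348668 j [ 0.0415  0.3414 -0.6462  0.     -0.5836  1.7212]
clock: 8.9
position: [427.6, -142.2, 66.9]
ee_rot: [0.995, 0.096, -0.0, 0.0]
contact_force: [-2.1, 1.1, 12.0]
gripper_width: -0.1
grasp_force: 5.8
t 8.9 tip in model [-88.2375   0.0946  41.9452] tcp [ 427.57   -142.2174   66.9452] psi 11.018948094030133 z [-0.0006 -0.0003 -1.    ] rotvec to level in tool F(model) [-1.8239  1.5151 12.0164] tq [ 0.4301  0.8709 -0.0186] w -0.13200086873148065 5.811735999304801 j [ 0.0416  0.3436 -0.6474  0.0004 -0.5804  1.7212]
```

Shut: firm stop at z ≈ 42 with 12 N. Next: lift, turn, open the fingers and go to the gauge.

```bash
python3 -m pendant '[[0,0,-0.03,0,0,0,0],[0,0,-0.04,0,0,8.5,0],[0,0,-0.045,0,0,8.5,0.085],[0,0,-0.045,0,0,8.5,0.085],[0,0,0,0,0,8.5,0.085],[0,0,0,0,0,8.5,0.085],[0,0,0,0,0,8.5,0.085],[0,0,0,0,0,8.5,0.085],[0,0,0,0,0,8.5,0.085],[0,0,0,0,0,8.5,0.085],[0,0,0,0,0,8.5,0.085],[0,0,0,0,0,8.5,0.085]]' >/dev/null
python3 -m pendant '[[0,0,0,0,0,8.5,0.085],[0,0,0,0,0,8.5,0.085],[0,0,0,0,0,8.5,0.085],[0,0,0,0,0,8.5,0.085],[-0.04,0.0118,0,0,0,0,0.085],[-0.04,0.0118,0,0,0,0,0.085],[-0.04,0.0118,0,0,0,0,0.085],[-0.04,0.0118,0,0,0,0,0.085],[-0.04,0.0118,0,0,0,0,0.085],[-0.04,0.0118,0,0,0,0,0.085]]' >/dev/null; cat > gw.py <<'E'
from h import *
s=arm.read_state(); r=R.from_quat(s["ee_rot"]).as_matrix(); t=np.array(s["position"])
print("t",s["clock"],"tcp",t,"psi",np.degrees(np.arctan2(r[1,0],r[0,0])),"toolz",r[:,2],"to gauge grip(tool)",r.T@(np.array([483.1,165.6,124])-t),"F",s["contact_force"],"w",s["gripper_width"],s["grasp_force"],"j",s["joints"])
E
python3 gw.py; python3 - <<'E'
from h import *
o=np.zeros((600,800,3),np.uint8)
s=snap("side")["image"][180:300,225:365,::-1]; t=snap("top")["image"][170:290,300:420,::-1]
a=cv2.resize(s,None,fx=3.4,fy=3.4,interpolation=2); b=cv2.resize(t,None,fx=3,fy=3,interpolation=2)
o[:a.shape[0],:a.shape[1]]=a; o[:360,480:800]=b[:,:320]; cv2.imwrite('pics/a2.png',o)
E
```

```text
t 11.1 tcp [471.107  105.8384 226.1641] psi -116.49755822919053 toolz [-0.0004  0.     -1.    ] to gauge grip(tool) [-58.8533  15.8913 102.1593] F [0.3552 0.2563 0.0788] w 85.06601361290419 0.0 j [ 0.5582  0.169  -0.3757 -0.0003 -1.0265 -1.0205]
```

View pics/a2.png

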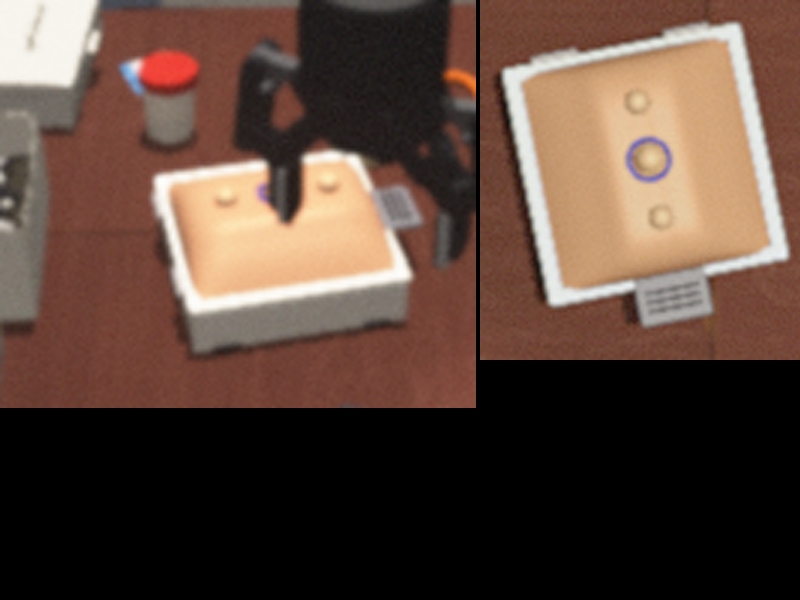

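The shell is fully shut on the tub. The blue-ringed knob is at top px ≈ (356.3,222.7).

```bash
python3 - <<'E'
from h import *
c=snap("top"); print(onz(c,356.3,222.7,78), proj(c,[514.2,-125.5,78]))
E
python3 -m pendant '[[-0.0295,0.008,0,0,0,0,0.085],[-0.0294,0.008,0,0,0,0,0.085],[0,0,0.02,0,0,0,0.085],[0,0,0.025,0,0,0,0.085],[0,0,0.025,0,0,0,0.085],[0,0,0.02,0,0,0,0.085],[0,0,0.01,0,0,0,0.085],[0,0,0,0,0,0,0.085]]' >/dev/null; python3 gw.py
```

```text
[ 514.0483 -125.4494   78.    ] [356.3254 222.6214]
t 12.05 tcp [482.612  162.8259 125.0547] psi -116.56831698680679 toolz [-0.003 -0.002 -1.   ] to gauge grip(tool) [-2.7027  0.8024  1.0477] F [-0.188   0.3767 -0.3501] w 84.67183131884156 0.0 j [ 0.6444  0.3332 -0.4468 -0.0003 -0.7944 -1.1079]
```

```bash
python3 -m pendant '[[-0.0025,0.0008,0.001,0,0,0,0.05],[0,0,0,0,0,0,0.03],[0,0,0,0,0,0,0.02],[0,0,0,0,0,0,0.01],[0,0,0,0,0,0,0],[0,0,0,0,0,0,0],[0,0,0,0,0,0,0],[0,0,0,0,0,0,0]]' >/dev/null; python3 gw.py
```

```text
t 12.85 tcp [484.2689 166.8876 125.8426] psi -116.48275153441865 toolz [ 0.0011  0.0005 -1.    ] to gauge grip(tool) [1.6754 0.4736 1.8407] F [0.4053 0.4991 3.7855] w 15.05200285712743 59.89459812641144 j [ 0.6493  0.3345 -0.4423  0.0004 -0.7928 -1.1118]
```

```bash
python3 -m pendant '[[0,0,-0.01,0,0,0,0],[0,0,-0.03,0,0,0,0],[0,0,-0.04,0,0,0,0],[-0.03,0.008,-0.04,0,0,7.9,0],[0,0,-0.04,0,0,7.9,0],[0,0,-0.01,0,0,7.9,0],[0,0,0,0,0,7.9,0],[0,0,0,0,0,7.9,0],[0,0,0,0,0,7.9,0],[0,0,0,0,0,7.9,0],[0,0,0,0,0,7.9,0],[0,0.04,0,0,0,0,0]]' >/dev/null;python3 -m pendant '[[0,0.04,0,-8.5,0,0,0],[0,0.03,0,-8.5,0,0,0],[0,0,0,-8.5,0,0,0],[0,0,0,-8.5,0,0,0],[0,0,0,0,0,0,0],[0,0,0,0,0,0,0],[0,0,0,0,0,0,0],[0,0,0,0,0,0,0]]' >/dev/null; python3 gw.py; cat > dial.py <<'E'
from h import *
import sys
# tool-frame gauge point: gauge (gx,gy,gz) -> tool (-gy, -gx, H-gz)
H=125.8
def gp(s,p,dx=0): 
    r=R.from_quat(s["ee_rot"]).as_matrix(); return np.array(s["position"])+r@np.array([-p[1]+dx,-p[0],H-p[2]])
def rim(c,s,a,rad,gx=-11,dx=0): return proj(c,gp(s,[gx,-rad*np.sin(a),52+rad*np.cos(a)],dx))
def crop(fn,n="side",half=45,k=6):
    s=arm.read_state(); c=snap(n); u=np.round(proj(c,gp(s,[-11,0,60]))).astype(int)
    im=np.asarray(c["image"])[u[1]-half:u[1]+half,u[0]-half:u[0]+half,::-1]
    np.savez('pics/'+fn+'.npz',im=im,o=u-half); print("origin",u-half,"scale",k)
    cv2.imwrite('pics/'+fn+'.png',cv2.resize(im,None,fx=k,fy=k,interpolation=2)); return c,s
E
python3 - <<'E'
from dial import *
c,s=crop("d1",half=50); print("pivot",rim(c,s,0,0),"top29",rim(c,s,0,29),rim(c,s,.2,29),rim(c,s,.3,29))
E
```

```text
t 14.85 tcp [488.9776 307.054  299.1856] psi -179.59048243037068 toolz [-0.004   0.558  -0.8298] to gauge grip(tool) [   6.8808 -215.1039   66.4586] F [-0.5975 -0.1355 -0.8779] w 14.891495864422833 59.42495048046112 j [ 0.5702  0.1948 -0.0574 -0.5744 -1.0524 -1.9108]
origin [283 293] scale 6
pivot [333.3923 348.8844] top29 [332.9216 328.0184] [337.1701 328.2609] [339.2457 328.6931]
```

View pics/d1.png

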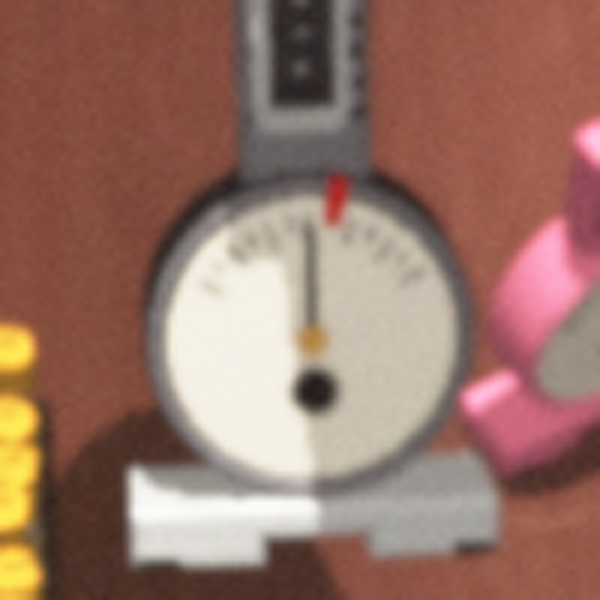

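The dial is clear: pivot (313,339), needle tip (310,225), red mark centre about (337,200) in crop pixels.

```bash
cat > mark.py <<'E'
from dial import *
from scipy.optimize import least_squares
def meas(fn,c,s,k=1):
    z=np.load('pics/'+fn+'.npz'); im=z['im'].astype(float); o=z['o']
    b,g,r=im[...,0],im[...,1],im[...,2]
    yy,xx=np.mgrid[:im.shape[0],:im.shape[1]]
    uc=rim(c,s,0.2,31)-o
    w=np.clip(r-1.6*np.maximum(g,b)-10,0,None)*(np.hypot(xx-uc[0],yy-uc[1])<12)
    return np.array([(w*xx).sum(),(w*yy).sum()])/w.sum()+o
E
python3 - <<'E'
from mark import *
s=arm.read_state(); c=snap("side")
m=meas("d1",c,s); print("red",m)
sc=lambda u,v:np.array([283+(u+.5)/6-.5,293+(v+.5)/6-.5])
piv,tip,fl,fr=sc(313,339),sc(310,225),sc(128,565),sc(497,550)
for name,u,rad in(("mark",m,31),("tip",tip,25)):
    f=lambda p:np.r_[rim(c,s,p[0],rad*p[3],dx=p[1])+[0,p[2]]-u, rim(c,s,0,0,dx=p[1])+[0,p[2]]-piv]
    print(name,least_squares(f,[.2,2,0,1],x_scale=[.1,1,1,.1]).x)
print("toolx in world",R.from_quat(s["ee_rot"]).as_matrix()[:,0])
for d in (0,2,3): print(d,[proj(c,gp(s,p,d)) for p in([-14,42,0],[-14,-42,0])],fl,fr)
E
```

```text
red [338.7132 325.1268]
mark [0.1828 1.8378 0.2028 1.083 ]
tip [-0.0039  1.8378  0.2028  1.0569]
toolx in world [-1.     -0.0071  0.0001]
0 [array([303.635 , 388.1343]), array([364.9244, 385.0806])] [303.9167 386.75  ] [365.4167 384.25  ]
2 [array([305.1066, 388.0652]), array([366.369 , 385.0042])] [303.9167 386.75  ] [365.4167 384.25  ]
3 [array([305.8422, 388.0306]), array([367.091, 384.966])] [303.9167 386.75  ] [365.4167 384.25  ]
```

```bash
python3 -m pendant '[[0,0,0,8.5,0,0,0],[0,0,0,8.5,0,0,0],[0,0,0,8.5,0,0,0],[0,0,0,8.5,0,-8.4,0],[0,0,0,0,0,-8.4,0],[0,0,0,0,0,-8.4,0],[0,0,0,0,0,-8.4,0],[0,0,0,0,0,-8.4,0],[0,0,0,0,0,-8.4,0],[0,0,0,0,0,-8.4,0],[0,0,0,0,0,-8.4,0],[0,0,0,0,0,-8.4,0]]' >/dev/null;python3 -m pendant '[[0,0,0,0,0,-8.4,0],[0,0,0,0,0,-8.4,0],[0,0,0,0,0,-8.1,0],[0,0,0,0,0,0,0]]' >/dev/null
cat > kw.py <<'E'
from h import *
H,dx=125.8,1.2
s=arm.read_state(); r=R.from_quat(s["ee_rot"]).as_matrix(); t=np.array(s["position"])
notch=t+r@[dx,0,H-6]
print("t",round(s["clock"],2),"tcp",t,"psi",np.degrees(np.arctan2(r[1,0],r[0,0])),"toolx",r[:,0],"toolz",r[:,2],"\nnotch->knob(tool)",r.T@(np.array([514.1,-125.5,86])-notch),"tilt",np.arcsin(-r[2,0]),"F",s["contact_force"],"tq",s["wrist_torque"],"w",s["gripper_width"],"j",s["joints"])
E
python3 kw.py
```

```text
t 16.55 tcp [489.1377 307.0845 299.2609] psi -81.53136325588265 toolx [ 0.1471 -0.9883 -0.0409] toolz [ 0.0055  0.0421 -0.9991] 
notch->knob(tool) [438.6969  41.2815  75.1851] tilt 0.04086866641543838 F [ 0.2261 -0.1845 -0.8625] tq [-0.0757  0.0284  0.0483] w 15.290713748179764 j [ 0.8289  0.2642 -0.0497 -0.026  -1.2223 -0.6729]
```

```bash
cat >> kw.py <<'E'
def tgt(tilt): # gauge level rotation psi, then turned about gauge +x (=-tool y) by tilt
    p=np.radians(-79.04); L=np.array([[np.cos(p),np.sin(p),0],[np.sin(p),-np.cos(p),0],[0,0,-1]])
    return L@R.from_rotvec([0,-tilt,0]).as_matrix()
print("rotvec to level deg",R.from_matrix(r.T@tgt(0)).as_rotvec(degrees=True))
E
python3 kw.py | tail -1
python3 -m pendant '[[0.04,0,-0.01,0,0,0,0],[0.045,0,0,0,0,0,0],[0.045,0,0,0,0,0,0],[0.045,0,0,0,0,0,0],[0.045,0,0,0,0,0,0],[0.045,0,0,0,0,0,0],[0.045,0,0,0,0,0,0],[0.045,0,0,0,0,0,0]]'; python3 kw.py
```

```text
rotvec to level deg [-0.7157  2.3268 -2.5046]
clock: 17.35
position: [541.6, -46.2, 295.1]
ee_rot: [0.756, -0.654, -0.011, -0.018]
contact_force: [-0.1, 0.4, -1.4]
gripper_width: 15.4
grasp_force: 59.5
t 17.35 tcp [541.5571 -46.1982 295.0687] psi -81.71912671724236 toolx [ 0.1439 -0.9888 -0.0407] toolz [ 0.0063  0.0421 -0.9991] 
notch->knob(tool) [81.7748 41.1204 85.5696] tilt 0.04074529421185447 F [-0.1424  0.427  -1.4098] tq [-0.1199 -0.1436  0.0238] w 15.362861130813437 j [ 0.1921  0.2187 -0.1148 -0.0427 -1.2234 -0.0335]
rotvec to level deg [-0.7588  2.3176 -2.6931]
```

```bash
python3 -m pendant '[[0,0,0,-0.76,2.32,-2.7,0],[0.035,0.018,0,0,0,0,0],[0.04,0.02,0,0,0,0,0],[0,0,0,0,0,0,0],[0,0,0,0,0,0,0],[0,0,0,0,0,0,0]]' >/dev/null; python3 kw.py
```

```text
t 17.95 tcp [ 518.9315 -125.1633  294.9457] psi -78.91915728809082 toolx [ 0.1922 -0.9814  0.    ] toolz [-0.0003 -0.0001 -1.    ] 
notch->knob(tool) [-1.8002  4.7483 89.147 ] tilt -9.699559169524683e-06 F [ 0.4407 -0.003  -2.2223] tq [ 0.0332  0.0575 -0.0235] w 15.003396063335218 j [ 0.0674  0.2028 -0.1514  0.     -1.2169  0.126 ]
rotvec to level deg [ 0.0159 -0.0006  0.1208]
```

```bash
python3 -m pendant '[[-0.0018,0.0047,0.02,0,0,0,0],[0,0,0.025,0,0,0,0],[0,0,0.02,0,0,0,0],[0,0,0.012,0,0,0,0],[0,0,0,0,0,0,0],[0,0,0,0,0,0,0]]' >/dev/null; python3 kw.py; python3 - <<'E'
from h import *
for _ in range(6): print(arm.read_state()["contact_force"]); 
o=np.zeros((600,800,3),np.uint8)
s=snap("side")["image"][120:270,205:325,::-1]; t=snap("top")["image"][170:290,300:420,::-1]
o[:600,:480]=cv2.resize(s,None,fx=4,fy=4,interpolation=2); o[:312,488:]=cv2.resize(t,None,fx=2.6,fy=2.6,interpolation=2); cv2.imwrite('pics/a3.png',o)
E
```

```text
t 18.55 tcp [ 514.4024 -124.5571  218.5824] psi -78.81968600103866 toolx [ 0.1939 -0.981   0.0008] toolz [ 0.0005 -0.0008 -1.    ] 
notch->knob(tool) [-0.4437  0.5197 12.7829] tilt -0.000830268956784033 F [-0.0767 -0.0296 -0.7249] tq [-0.0198 -0.0375  0.0478] w 15.26392846105317 j [ 0.0696  0.2543 -0.2838  0.0009 -1.0323  0.1251]
rotvec to level deg [-0.0175 -0.0475  0.2203]
[-0.0767 -0.0296 -0.7249]
[-0.0767 -0.0296 -0.7249]
[-0.0767 -0.0296 -0.7249]
[-0.0767 -0.0296 -0.7249]
[-0.0767 -0.0296 -0.7249]
[-0.0767 -0.0296 -0.7249]
```

View pics/a3.png

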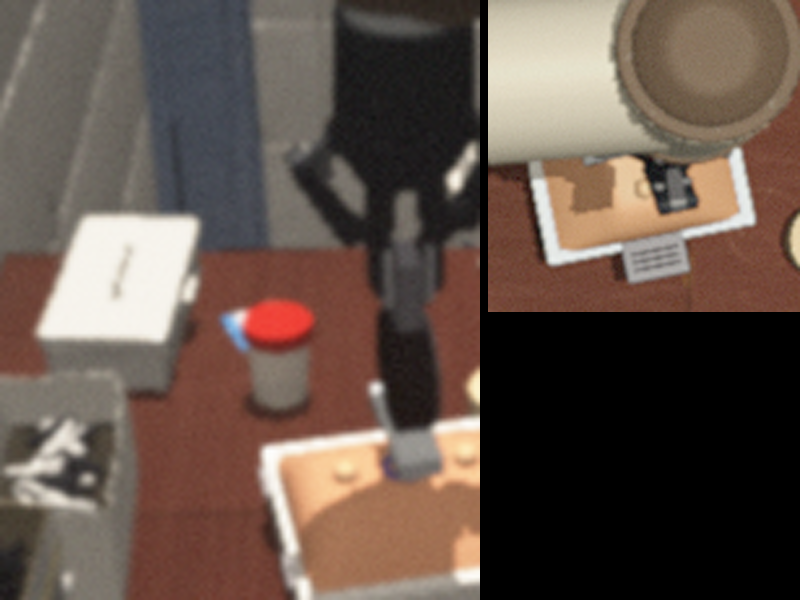

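The gauge hangs over the knob, about 12 mm above it and across the spine. The dial can't be seen from either camera here, so I'll refine the mark angle from the earlier close-up.

```bash
python3 - <<'E'
from dial import *
from scipy.optimize import least_squares
c=snap("side"); z=np.load('pics/d1.npz'); im=z['im'].astype(float); o=z['o']
tz=np.array([-.004,.558,-.8298]);tx=np.array([-1,-.0071,.0001]);tx-=tz*(tx@tz);tx/=np.linalg.norm(tx);tz/=np.linalg.norm(tz)
s=dict(position=[488.9776,307.054,299.1856],ee_rot=R.from_matrix(np.c_[tx,np.cross(tz,tx),tz]).as_quat())
b,g,r=im[...,0],im[...,1],im[...,2]; yy,xx=np.mgrid[:100,:100]
def cen(w): return np.array([(w*xx).sum(),(w*yy).sum()])/w.sum()
red=r-(g+b)/2; near=lambda x,y,d:np.hypot(xx-x,yy-y)<d
print(red[28:41,51:62].astype(int))
wr=np.clip(red-15,0,None)*near(55.7,33,5.5)
hub=cen(np.clip(np.minimum(r,g)-b-25,0,None)*near(52,56,4))
lum=im.mean(2); 
dot=cen(np.clip(110-lum,0,None)*near(52.2,64.7,5))
# needle columns per row
nd=[]
for y in range(39,54):
    row=lum[y,46:58]; w=np.clip(np.median(row)-15-row,0,None); nd.append(((w*np.arange(46,58)).sum()/w.sum(),y))
nd=np.array(nd); pn=np.polyfit(nd[:,1],nd[:,0],1); print("needle resid",np.polyval(pn,nd[:,1])-nd[:,0])
# local affine: gauge plane (y',z)-> pix around pivot
P=rim(c,s,0,0); A=np.c_[(rim(c,s,np.pi/2,20)-rim(c,s,-np.pi/2,20))/40,(rim(c,s,0,30)-rim(c,s,0,0))/30]
ang=lambda v:(lambda q:(np.arctan2(q[0],q[1]),np.hypot(*q)))(np.linalg.solve(A,v))
m=cen(wr); print("hub",hub,"dot",dot,"mark",m)
print("mark",ang(m-hub)); print("needle fit",ang([-pn[0],-1]),"dot-dir",ang(hub-dot),"needle at hub row",np.polyval(pn,hub[1]))
h2=np.array([np.polyval(pn,hub[1]),hub[1]]);print("mark from needle-line pivot",ang(m-h2))
E
```

```text
[[  8   4   7  14  23  25  18  12   6   7  11]
 [  5   7  12  30  61  68  58  29  12   7   8]
 [  6   7  13  47  97 114  92  45  15   7   6]
 [ 10  12  18  59 108 127  99  44  11   6   7]
 [ 14  16  31  71 120 132  98  43  12   9   8]
 [ 18  19  36  79 125 126  85  39  17  13   7]
 [ 18  22  38  82 124 113  69  30  17  15  14]
 [ 18  21  39  82 118  99  56  29  20  17  17]
 [ 18  23  37  74 103  82  47  24  19  16  16]
 [ 16  18  29  50  64  52  33  19  17  17  14]
 [ 14  18  23  26  32  27  20  16  18  18  16]
 [ 14  14  19  18  17  18  17  16  17  15  15]
 [ 14  15  17  17  18  16  17  15  17  17  17]]
needle resid [-0.0605 -0.0124 -0.0435 -0.0296  0.0366  0.0595  0.0819  0.0845  0.0177
 -0.0554 -0.0524  0.0145  0.0259 -0.0071 -0.0597]
hub [51.6648 56.309 ] dot [52.181  64.6635] mark [55.5419 32.9823]
mark (np.float64(0.18460942846161216), np.float64(32.6993154899731))
needle fit (np.float64(0.008456285636956537), np.float64(1.3890963352196288)) dot-dir (np.float64(-0.038431347906632385), np.float64(11.638003324543108)) needle at hub row 51.50843117022615
mark from needle-line pivot (np.float64(0.19106575956707425), np.float64(32.72968396161152))
```

Mark angle is about 0.185 rad. Next I lower onto the knob.

```bash
python3 -m pendant '[[-0.0004,0.0005,0.004,0,0,0,0],[0,0,0.004,0,0,0,0],[0,0,0.002,0,0,0,0],[0,0,0,0,0,0,0],[0,0,0,0,0,0,0],[0,0,0,0,0,0,0],[0,0,0,0,0,0,0]]'; python3 kw.py;python3 -m pendant '[[0,0,0.001,0,0,0,0],[0,0,0.001,0,0,0,0],[0,0,0.001,0,0,0,0],[0,0,0,0,0,0,0],[0,0,0,0,0,0,0],[0,0,0,0,0,0,0]]'; python3 kw.py
```

```text
clock: 19.4
position: [513.1, -124.7, 208.0]
ee_rot: [0.772, -0.635, -0.0, 0.0]
contact_force: [-0.3, 0.1, -1.3]
gripper_width: 15.1
grasp_force: 59.5
t 19.4 tcp [ 513.0756 -124.7267  207.998 ] psi -78.87771589377296 toolx [ 0.1929 -0.9812  0.0002] toolz [-0.0005 -0.0003 -1.    ] 
notch->knob(tool) [-0.2673 -0.9219  2.1977] tilt -0.0001942738113285732 F [-0.2688  0.0625 -1.2768] tq [-0.0057 -0.0653 -0.0273] w 15.066666270652489 j [ 0.0691  0.263  -0.3009  0.0003 -1.0075  0.1248]
rotvec to level deg [ 0.031  -0.0112  0.1623]
clock: 20.0
position: [513.0, -124.7, 204.9]
ee_rot: [0.772, -0.635, -0.0, 0.0]
contact_force: [-0.3, -0.4, -0.5]
gripper_width: 14.8
grasp_force: 59.5
t 20.0 tcp [ 513.0084 -124.716   204.9314] psi -78.87537696107722 toolx [ 0.1929 -0.9812  0.0002] toolz [-0.0007 -0.0003 -1.    ] 
notch->knob(tool) [-0.2403 -1.0133 -0.8692] tilt -0.0001698793029458316 F [-0.2645 -0.3843 -0.5241] tq [ 0.0434 -0.0115 -0.0162] w 14.820391428926225 j [ 0.0692  0.266  -0.3052  0.0003 -1.0004  0.1248]
rotvec to level deg [ 0.045  -0.0098  0.1646]
```

```bash
for i in 1 2 3 4; do python3 -m pendant '[[0,0,0,0,0,0,0]]' | grep -E "position|contact"; done
```

```text
position: [513.0, -124.7, 204.9]
contact_force: [-0.3, -0.1, 0.3]
position: [513.0, -124.7, 204.9]
contact_force: [-0.4, 0.4, -0.8]
position: [513.0, -124.7, 204.9]
contact_force: [-0.6, -0.0, -1.5]
position: [513.0, -124.7, 204.9]
contact_force: [-0.2, 0.1, -0.8]
```

```bash
python3 -m pendant '[[0,-0.0008,0.0007,0,0,0,0],[0,0,0,0,0,0,0],[-0.00298,0,0.00006,0,1.325,0,0],[-0.00298,0,0.00006,0,1.325,0,0],[-0.00298,0,0.00006,0,1.325,0,0],[-0.00298,0,0.00006,0,1.325,0,0],[-0.00298,0,0.00006,0,1.325,0,0],[-0.00298,0,0.00006,0,1.325,0,0],[-0.00298,0,0.00006,0,1.325,0,0],[-0.00298,0,0.00006,0,1.325,0,0],[0,0,0,0,0,0,0]]' >/dev/null; for i in 1 2 3 4 5 6; do python3 -m pendant '[[0,0,0,0,0,0,0]]' | grep -E "contact"; done; python3 kw.py; python3 - <<'E'
from h import *
s=arm.read_state(); r=R.from_quat(s["ee_rot"]).as_matrix()
b=np.array(s["position"])+r@[1.2,0,128.8]; print("ball centre implied",b,"(knob 514.1 -125.5 77)")
E
```

```text
contact_force: [-0.4, 0.6, -0.4]
contact_force: [-0.1, 1.4, -0.5]
contact_force: [-0.2, 1.2, -0.5]
contact_force: [-0.9, 0.5, -0.1]
contact_force: [0.3, 0.9, -1.2]
contact_force: [-0.1, 0.7, -0.9]
t 22.1 tcp [ 509.3424 -101.3331  201.8309] psi -78.87640452856297 toolx [ 0.1896 -0.9645  0.184 ] toolz [ 0.0351 -0.1806 -0.9829] 
notch->knob(tool) [ 1.697  -0.0568 -1.4147] tilt -0.18505737607015413 F [-0.134   0.729  -0.9462] tq [ 0.7505  0.0848 -0.0646] w 15.168780016415312 j [ 0.2104  0.2311 -0.4623  0.2381 -0.8949 -0.1672]
rotvec to level deg [  0.0095 -10.603    0.1608]
ball centre implied [ 514.0877 -125.7555   75.4509] (knob 514.1 -125.5 77)
```

```bash
python3 -m pendant '[[0,0,0.0004,0,0,0,0],[0,0,0,0,0,0,0],[0,0,0,0,0,0,0],[0,0,0,0,0,0,0],[0,0,0,0,0,0,0],[0,0,0,0,0,0,0],[0,0,0,0,0,0,0],[0,0,0,0,0,0,0]]' >/dev/null; python3 kw.py; python3 - <<'E'
from dial import *
s=arm.read_state(); C={n:snap(n) for n in("side","top")}
print({n:[proj(C[n],gp(s,p,1.2)) for p in([-14,42,0],[14,42,0],[-14,-42,0],[-11,0,85])] for n in C})
o=np.zeros((600,800,3),np.uint8)
o[:600,:400]=cv2.resize(C["side"]["image"][150:250,260:327,::-1][:,:66],(400,600),interpolation=2); o[:400,400:]=cv2.resize(C["top"]["image"][190:270,320:400,::-1],(400,400),interpolation=2); cv2.imwrite('pics/a4.png',o)
E
```

```text
t 22.9 tcp [ 509.3099 -101.3525  201.4016] psi -78.86530238452383 toolx [ 0.1898 -0.9644  0.1841] toolz [ 0.035  -0.1807 -0.9829] 
notch->knob(tool) [ 1.7541 -0.108  -1.8388] tilt -0.1851365649418307 F [-0.769   1.282   0.2516] tq [0.8342 0.0027 0.0103] w 15.150282722054943 j [ 0.2104  0.2316 -0.463   0.2384 -0.8939 -0.1675]
rotvec to level deg [  0.0184 -10.6076   0.171 ]
{'side': [array([315.8639, 245.863 ]), array([304.5108, 247.549 ]), array([308.2007, 221.3768]), array([312.1428, 208.6401])], 'top': [array([336.5087, 234.3881]), array([333.6024, 220.2657]), array([379.0681, 225.291 ]), array([352.3622, 226.4601])]}
```

View pics/a4.png

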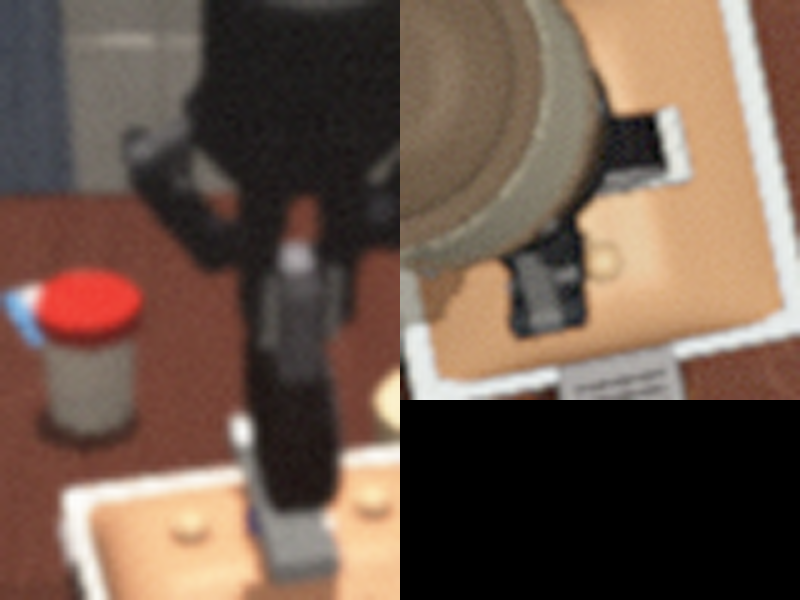

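The gauge sits on the ringed knob, tilted. The foot corner is at top px (378,226) against (379,225) predicted, and the side corner at (315.6,≈245) against (315.9,245.9). Seating and tilt match the plan, so I'm handing in.

```bash
python3 -c "
from bench import arm
print(arm.job_done())"
```

```text
the job is handed in; nothing more can be done
None
```

I closed the shell fully without a slam and seated the gauge lightly on the blue-ringed knob. It is still held there, tilted 0.185 rad to bring the pointer onto the red mark; I set that angle from an earlier dial close-up, because neither camera could see the dial in the final pose.

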